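# Bolt the hair pin box

### The job

Lock the clear hair pin box: lift its chrome bolt over the small red ridge, slide it forward until it is past the ridge with its nose in the fork, and let it down flat on the lid again. Leave the brass bolt of the walnut box and the rack of perfume flasks as they are.

Things in the scene. Friction and masses are not known exactly. Their poses are not given: they have to be found in the camera images.
- pin_box: Clear hair pin box, 130 (x) x 80 (y) x 40 mm high, fixed on a walnut tray 10 mm thick, left or right of a walnut box with a like brass bolt. Origin: underside centre, z up; +x points away from the robot within 0.4 rad and is the way the bolt locks. On the lid at y = 0: rails 5 mm high; red ridge at x -13 to -7, 8 mm high; open-topped fork at x 40 to 46, 20 mm high, 24 mm wide.
- chrome_grip (a point): Middle of the chrome bolt's upright fin (24 mm in x, 12 thick in y, 12 to 48 mm over the lid), 34 mm over the lid when down; axes as the box's. Foot below: 24 x 16 x 12 mm; tongue to 45 mm ahead. 90 g, cannot turn; falls by its weight. Lifts 24 mm at most; the ridge stops the foot unless lifted 9 mm or more. Box x: -35 to -29 at start, past the ridge from +5, stop at +23.
- brass_grip (a point): The same point on the brass bolt of the walnut box, 34 mm above its lid: a bystander, to be left as it is.
- flask_rack: Light wooden slotted rack with four mini perfume flasks fast in it, 50 (x) x 200 (y) mm, 76 mm high, 0.5 to 1 kg, loose on the tray beyond the boxes. Origin: centre of the underside. A bystander. (A loose white ring dish, 84 mm wide, 20 mm high, stands nearer the robot than the boxes.)

How it is judged:
By the outcome, as a careful person would: the job done as asked, in the order asked, and still so for the second after the job is handed in, with the robot touching nothing.
It also fails if it takes over 32 s, if anything falls off the work surface, if the arm or the gripper's body presses on something with over 40 N, if the wrist force passes 120 N, or if a joint passes its speed limit or range.

### The arm

A 7-joint arm with a two-finger parallel gripper is mounted at the origin on the work surface. World frame = base frame: x ahead of the robot, y to its left, z up, the work surface at z = 0. Lengths are in mm, angles in rad, forces in N, time in s.
With the tool pointing down it reaches from about 425 to 875 mm from the base axis. Payload 8.4 kg.
Tool frame: the origin (TCP) lies at the very end of the fingers, on their centre line; the grasp point (between the pads) lies robot.grip_point_offset behind it (robot.grip_point_offset is the distance from the TCP to the grasp point, in mm); z points along the fingers, y is the direction in which the jaws open and shut (so a half turn about z gives the same grasp; the last joint's range is limited). The gripper opens to 87 mm and grips with 3 to 60 N. Pads are 19 mm wide; open, the fingers measure 117 mm over their backs; the gripper's body (75 mm by 190 mm) begins 51 mm behind the grasp point.
Start: joints at [-1.326, 0.333, 0.04, 1.465, -0.013, 1.343, -0.059], TCP at [219.094, 611.933, 222.546] pointing down, gripper open.
Joint ranges: [-2.58, 2.58], [-0.38, 2.09], [-1.3, 1.39], [0.25, 2.4], [-1.5, 4.64], [0.08, 2.09], [-2.65, 2.65]. Speed limits (rad/s): [2.22, 2.22, 2.79, 2.79, 3.14, 3.14, 3.14].

### API

Orientations are given as a unit quaternion [w, x, y, z].
In Python, from workcell import monitor, cams, sign_off, robot gives the robot as it stands.
- The arm moves only by the tool move_arm, never from a script. Its argument "deltas" is a list of rows, each a list of 4 numbers: the shift along the tool's x, y, z in units of 25 mm (1.0 is 25 mm), then the turn about the tool's z in units of 6 degrees (1.0 is 6 degrees). In form: [[dx, dy, dz, yaw], ...]. A call has exactly 10 rows; each row is the pose to reach, as a shift and turn from the pose commanded when the call began, along the tool's axes at that moment; what a row does not reach only later rows make up. A row lasts 1/12 s, in which the tool goes at most 41.7 mm and 7.16 degrees, less where a joint would pass 70% of its speed; a pose out of reach is approached as far as the arm can. A call with a gripper value outside its range is refused whole. "jaw" is the closure, from 0 (fully open) to 1 (shut), set as the call begins (left out, the last holds). The fingers move at their own pace and stop on an object; "squeeze" is the grip in N (left out, the last holds). Time passes only in rows, so rows that repeat a pose let the fingers close, or fill a call up. It gives the time, the measured TCP pose, the force and the opening at its end, in the units of the state.
- monitor.get_obs(): the state, without advancing time (a new reading comes with each control period).
- cams.grab_frame(name): name is "scene" or "top" or "wrist"; returns the picture (420x560x3 uint8, red, green, blue); there is no depth.
- cams.get_calibration(name): a dict with "vertical_fov" (degrees; the focal length in pixels is half the picture's height over the tangent of half this angle, whatever the lens; pixels are square), "cx", "cy" (the principal point, pixels), "eye" and "attitude" of the camera in the world; the wrist camera has in their place "tool_from_camera" (4x4, takes a point from camera to tool coordinates, whose origin is the TCP and whose axes are the flange's). Camera axes: x right, y up, looking along -z (the intrinsics and any distortion apply to the point x, -y, -z); pixel columns grow to the right and rows downward; lengths in mm; the calibration is good to about 2 mm. A picture is of the moment at which its call begins: read the wrist's pose just before it. get_calibration takes no time and is no camera call.
- sign_off(): hands the job in, once; it reports no verdict.
The state is a dict: "t": time; "q": joint angles; "dq": joint speeds; "joint_efforts": joint torques, N m; "position": TCP position; "tool_rot": TCP orientation; "contact_force": force on the tool from outside, world axes, zero at the start; "ft_torque": the same for the moment, N m; "width": opening from 0.0 (shut) to 1.0 (fully open).
Only numpy, scipy, OpenCV 4.12 (cv2) and the standard library are available. Lean on these libraries where they do the work, as an engineer would, in place of code of your own. Each camera call takes 0.05 s, during which the arm holds its last target.

## Working session

There is one attempt and no reset: what is moved stays moved. The work goes in short steps, Python scripts to look and compute and a tool call to move; the robot and the scene stay as the last step left them, time stands still between calls to the robot, and variables do not carry over. Pictures are saved under pics/ and viewed, and the job is handed in when it is done.

Besides the shell and the picture viewer there is one more tool, called after "Request:" by a JSON object that holds its "op" and its "data". move_arm: Moves the arm, as the interface text tells. Its arguments: {"type":"object","properties":{"deltas":{"type":"array"},"jaw":{"type":"number"},"squeeze":{"type":"number"}},"required":["deltas"]}

```bash
ls; mkdir -p pics; python3 - <<'E'
from workcell import monitor, cams, robot
import cv2
print({k:getattr(robot,k) for k in dir(robot) if not k.startswith('_')})
print(monitor.get_obs())
for n in ["scene","top"]:
    print(n,cams.get_calibration(n))
    cv2.imwrite(f"pics/{n}0.png",cams.grab_frame(n)[:,:,::-1])
print(cams.get_calibration("wrist"))
E
```

```text
pics
{'Unreachable': <class 'workcell.Unreachable'>, 'grip_point_offset': 18.700000000000003}
{'t': 0.0, 'q': array([-1.32623519,  0.33391006,  0.03986175,  1.46622743, -0.01340258,
        1.34327014, -0.05850716]), 'dq': array([-5.60622456e-04, -5.61045725e-04,  6.38014885e-05, -1.38038407e-03,
       -9.06324987e-04,  1.18831125e-03, -8.44493082e-04]), 'joint_efforts': array([-9.78174321e-04, -6.56352568e+01,  1.33450024e+00, -4.03801525e+01,
       -5.98397269e-02,  4.46009415e-02,  1.62334832e-04]), 'position': array([218.939973  , 611.55151079, 221.68108732]), 'tool_rot': array([-8.32885175e-05,  1.71041865e-01,  9.85263457e-01, -7.70071484e-04]), 'contact_force': array([ 0.23621434, -0.21320363,  0.21506918]), 'ft_torque': array([-0.01154316, -0.0386066 , -0.02043361]), 'width': 0.9987506122892166}
scene {'vertical_fov': 55.443813375419644, 'cx': 279.82929874972876, 'cy': 199.1212214837833, 'eye': array([1001.26815119, -317.16106394,  501.53891132]), 'attitude': array([0.83067601, 0.38091068, 0.16293718, 0.37193534])}
top {'vertical_fov': 53.59897721072896, 'cx': 283.3301237411937, 'cy': 208.17264190143987, 'eye': array([590.66557775,  34.65639797, 774.49278723]), 'attitude': array([-0.69758002, -0.02473257,  0.02813395,  0.71552701])}
{'vertical_fov': 67.66893815511744, 'cx': 277.83387507317167, 'cy': 210.7147905843525, 'tool_from_camera': array([[ 1.55176292e-04,  9.60732853e-01,  2.77474975e-01,
         7.65425750e+01],
       [ 9.99999984e-01, -1.24552338e-04, -1.27992683e-04,
        -6.77748872e-01],
       [-8.84066189e-05,  2.77474990e-01, -9.60732857e-01,
        -1.62533395e+02],
       [ 0.00000000e+00,  0.00000000e+00,  0.00000000e+00,
         1.00000000e+00]])}
```

View pics/scene0.png

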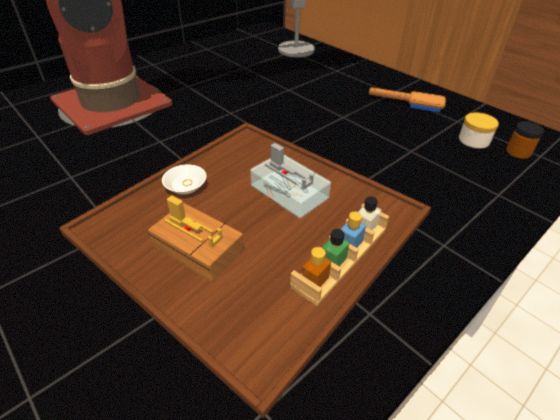

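View pics/top0.png

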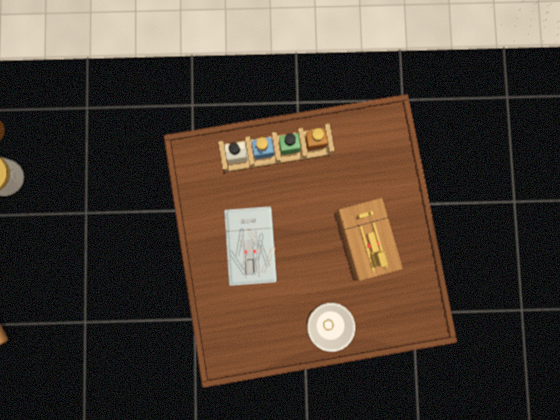

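The pin box is in the top view at about (250,246), on the left (+y) side. The walnut box is at (370,238), the rack at (276,148) and the dish at (331,326). I'll enlarge both views.

```bash
python3 - <<'E'
import cv2
a=cv2.imread("pics/top0.png")[195:300,205:295]
cv2.imwrite("pics/topc.png",cv2.resize(a,None,fx=5.7,fy=5.7,interpolation=cv2.INTER_CUBIC))
a=cv2.imread("pics/scene0.png")[135:225,240:340]
cv2.imwrite("pics/scenec.png",cv2.resize(a,None,fx=6,fy=6,interpolation=cv2.INTER_CUBIC))
E
```

```text
(no output)
```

View pics/topc.png

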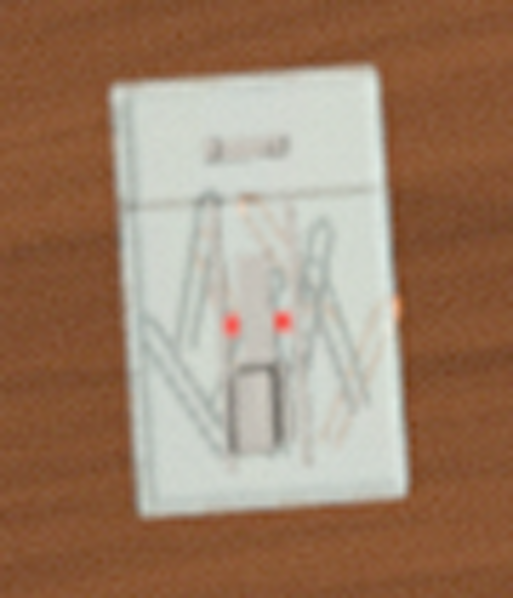

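View pics/scenec.png

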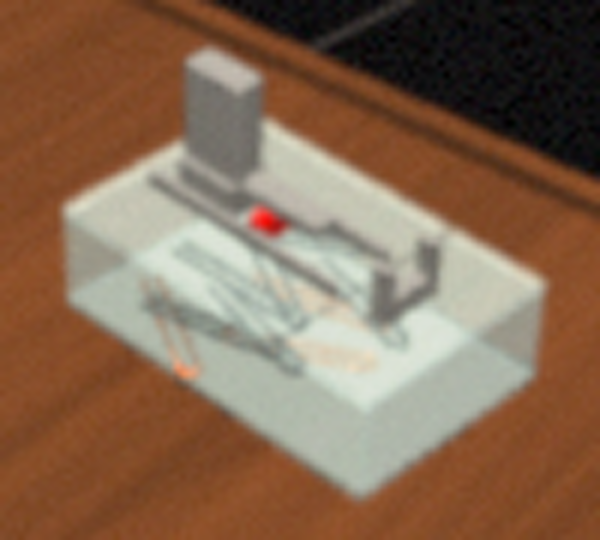

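```bash
cat > h.py <<'E'
import numpy as np
from scipy.spatial.transform import Rotation as R
from scipy.optimize import least_squares
def rot(q): return R.from_quat([q[1],q[2],q[3],q[0]]).as_matrix()
def cam(c,obs=None):
    f=210/np.tan(np.radians(c["vertical_fov"])/2)
    if "eye" in c: return f,c["cx"],c["cy"],np.array(c["eye"]),rot(c["attitude"])
    T=np.array(c["tool_from_camera"]); Rt=rot(obs["tool_rot"])
    return f,c["cx"],c["cy"],Rt@T[:3,3]+obs["position"],Rt@T[:3,:3]
def ray(k,uv,z):
    f,cx,cy,e,A=k; d=A@np.array([(uv[0]-cx)/f,-(uv[1]-cy)/f,-1]); return e+d*(z-e[2])/d[2]
def proj(k,p):
    f,cx,cy,e,A=k; v=A.T@(np.asarray(p)-e); return np.array([cx+f*v[0]/-v[2],cy-f*v[1]/-v[2]])
def w(pose,p):
    x,y,t=pose[:3]; c,s=np.cos(t),np.sin(t)
    return np.array([x+c*p[0]-s*p[1],y+s*p[0]+c*p[1],10+p[2]])
E
python3 - <<'E'
from h import *
from workcell import cams
kt=cam(cams.get_calibration("top"));ks=cam(cams.get_calibration("scene"))
T=lambda u,v:np.array([u/5.7+205-.4,v/5.7+195-.4]); S=lambda u,v:np.array([u/6+240-.4,v/6+135-.4])
L=[(65,40,40),(65,-40,40),(-65,-40,40),(-65,40,40)]
pt=[T(111,87),T(377,67),T(407,495),T(140,517)]
ps=[S(545,285),S(362,408),S(65,210),S(268,118)]
# scene corners: which is which -> try
for n,k,p in (("t",kt,pt),("s",ks,ps)):
    for q in p: print(n,ray(k,q,50).round(1))
print("ridge",ray(kt,T(232,325),58),ray(kt,T(283,321),58))
print("fork",ray(kt,T(247,150),68))
print("fin top c",ray(kt,T(256,410),98))
E
```

```text
t [644.6 134.   50. ]
t [648.6  52.4  50. ]
t [518.5  46.3  50. ]
t [514.1 127.2  50. ]
s [646.  135.1  50. ]
s [649.6  54.3  50. ]
s [521.3  49.7  50. ]
s [526.  131.6  50. ]
ridge [571.28547794  97.59787156  58.        ] [572.08909105  82.2447188   58.        ]
fork [623.3563666   91.27826334  68.        ]
fin top c [548.24409615  87.73964118  98.        ]
```

The two cameras agree to about 3 mm on the lid: centre near (583, 91), yaw near 0.05. The fin at box x ≈ -35 matches the stated start range. I'll move above it and refine with the wrist camera.

```bash
cat >> h.py <<'E'
def deltas(obs,pos,yaw_y):
    """pos target; yaw_y: world angle of tool y axis"""
    Rt=rot(obs["tool_rot"]); d=Rt.T@(np.asarray(pos)-obs["position"])/25
    cur=np.arctan2(Rt[1,1],Rt[0,1]); dy=(yaw_y-cur+np.pi/2)%np.pi-np.pi/2
    return d.round(3),round(-np.degrees(dy)/6,3)
E
python3 - <<'E'
from h import *
from workcell import monitor
o=monitor.get_obs()
print(deltas(o,(548,88.5,175),np.pi/2+.05)); print(rot(o["tool_rot"]).round(3))
E
```

```text
(array([-19.443, -15.258,   1.895]), np.float64(-3.761))
[[-0.941  0.337 -0.   ]
 [ 0.337  0.941 -0.001]
 [-0.    -0.002 -1.   ]]
```

Request:
{"op": "move_arm", "data": {"deltas": [[-0.8, -0.6, 0, -0.3], [-2, -1.6, 0.1, -0.7], [-3.2, -2.5, 0.2, -1.1], [-4.4, -3.5, 0.3, -1.5], [-5.6, -4.4, 0.4, -1.9], [-6.8, -5.3, 0.5, -2.3], [-8, -6.3, 0.6, -2.7], [-9.2, -7.2, 0.7, -3.1], [-10.4, -8.2, 0.8, -3.5], [-11.6, -9.1, 0.9, -3.76]], "jaw": 0.3, "squeeze": 15}}

```text
t: 0.93
position: [415.9, 297.8, 199.8]
tool_rot: [-0.0, -0.026, 1.0, -0.0]
contact_force: [0.1, 0.7, 0.2]
width: 0.7
```

```bash
python3 - <<'E'
from h import *
from workcell import monitor
o=monitor.get_obs()
print(o['t'],o['position'],o['width'],deltas(o,(548,88.5,175),np.pi/2+.05)); print(rot(o["tool_rot"]).round(3))
E
```

```text
0.9333 [415.90374662 297.84216713 199.81715742] 0.6998329465104555 (array([-4.841, -8.637,  0.992]), np.float64(0.02))
[[-0.999 -0.052 -0.   ]
 [-0.052  0.999 -0.   ]
 [ 0.    -0.    -1.   ]]
```

Request:
{"op": "move_arm", "data": {"deltas": [[-0.7, -1.3, 0.1, 0], [-1.4, -2.5, 0.3, 0], [-2.1, -3.7, 0.4, 0], [-2.8, -4.9, 0.6, 0], [-3.4, -6.1, 0.7, 0], [-4.0, -7.1, 0.8, 0], [-4.5, -8, 0.9, 0], [-4.8, -8.5, 1, 0], [-4.85, -8.65, 1, 0], [-4.85, -8.65, 1, 0]]}}

```text
t: 1.77
position: [547.2, 89.0, 174.7]
tool_rot: [-0.0, -0.024, 1.0, -0.0]
contact_force: [-0.2, 0.2, 0.2]
width: 0.702
```

```bash
python3 - <<'E'
from h import *
from workcell import monitor,cams
import cv2,pickle
o=monitor.get_obs()
im=cams.grab_frame("wrist")
pickle.dump(o,open("o1.pkl","wb"))
print(o['t'],o['position'],o['dq'].round(3))
im=im[:,:,::-1]
cv2.imwrite("pics/w1.png",im)
k=cam(cams.get_calibration("wrist"),o)
pose=(583,91,.05)
for p in [(65,40,40),(65,-40,40),(-65,-40,40),(-65,40,40),(-35,0,88)]: print(proj(k,w(pose,p)).round(1))
E
```

```text
1.7667 [547.2335757   88.99332028 174.66469297] [-0.03  -0.015 -0.033  0.004 -0.004  0.005 -0.022]
[317.3 298.4]
[240.2 298.5]
[235.2 174.1]
[321.9 173.9]
[278.7 221. ]
```

View pics/w1.png

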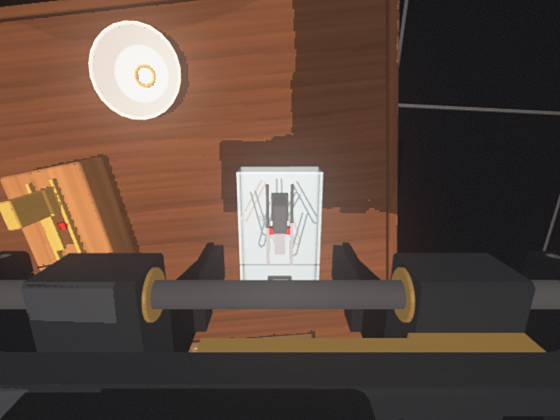

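The wrist view shows the pin box between the fingers. The near lid edge is at about row 170, columns 238–322, with the fin at (280,206) and the red ridge ends at (270,231) and (290,231). I'll enlarge it.

```bash
python3 - <<'E'
import cv2
a=cv2.imread("pics/w1.png")[160:260,225:335]
cv2.imwrite("pics/w1c.png",cv2.resize(a,None,fx=6,fy=6,interpolation=cv2.INTER_CUBIC))
E
```

```text
(no output)
```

View pics/w1c.png

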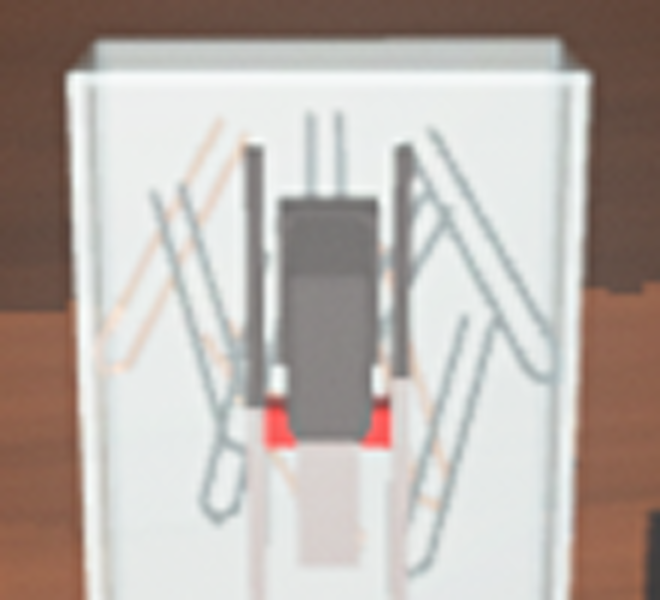

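```bash
python3 - <<'E'
from h import *
from workcell import cams
import pickle
o=pickle.load(open("o1.pkl","rb")); k=cam(cams.get_calibration("wrist"),o)
W=lambda u,v:(u/6+225-.4,v/6+160-.4)
for n,u,v,z in [("cL",67,75,50),("cR",590,73,50),("fin nearL",283,275,98),("nearR",377,275,98),("farL",290,440,98),("farR",368,440,98),("base nearL",280,200,50),("base R",378,200,50),("railL",255,145,55),("railR",403,145,55),("ridgeL",266,425,58),("ridgeR",390,425,58),("redL near",265,402,58),("red far",390,445,58)]:
    print(n,ray(k,W(u,v),z).round(1))
E
```

```text
cL [518.2  48.3  50. ]
cR [514.  128.5  50. ]
fin nearL [535.4  83.2  98. ]
nearR [534.8  95.5  98. ]
farL [558.5  85.1  98. ]
farR [557.9  95.6  98. ]
base nearL [536.3  81.8  50. ]
base R [535.5  97.1  50. ]
railL [526.7  77.7  55. ]
railR [525.6 100.2  55. ]
ridgeL [570.8  81.2  58. ]
ridgeR [569.9 100.7  58. ]
redL near [567.   80.9  58. ]
red far [573.2 100.9  58. ]
```

```bash
python3 - <<'E'
from h import *
from workcell import monitor
o=monitor.get_obs()
print(o['position'],deltas(o,(546.7,89.6,67),np.pi/2+.05))
E
```

```text
[546.84097399  90.44169197 174.79009291] (array([ 3.000e-03, -3.300e-02,  4.312e+00]), np.float64(-0.004))
```

The arm was still settling when I took that picture, so I'll measure again now that it is still.

```bash
python3 - <<'E'
from h import *
from workcell import monitor,cams
import cv2,pickle
o=monitor.get_obs()
im=cams.grab_frame("wrist")[:,:,::-1]
pickle.dump(o,open("o2.pkl","wb"))
print(o['t'],o['position'],o['dq'].round(3)); o=monitor.get_obs();print(o['position'],o['dq'].round(3))
cv2.imwrite("pics/w2c.png",cv2.resize(im[160:260,225:335],None,fx=6,fy=6,interpolation=cv2.INTER_CUBIC))
E
```

```text
1.8167 [546.84097399  90.44169197 174.79009291] [-0.018 -0.009 -0.02   0.001 -0.004  0.    -0.004]
[546.71116525  91.33190317 174.92929953] [-0.013 -0.005 -0.01  -0.001 -0.003 -0.001  0.002]
```

View pics/w2c.png

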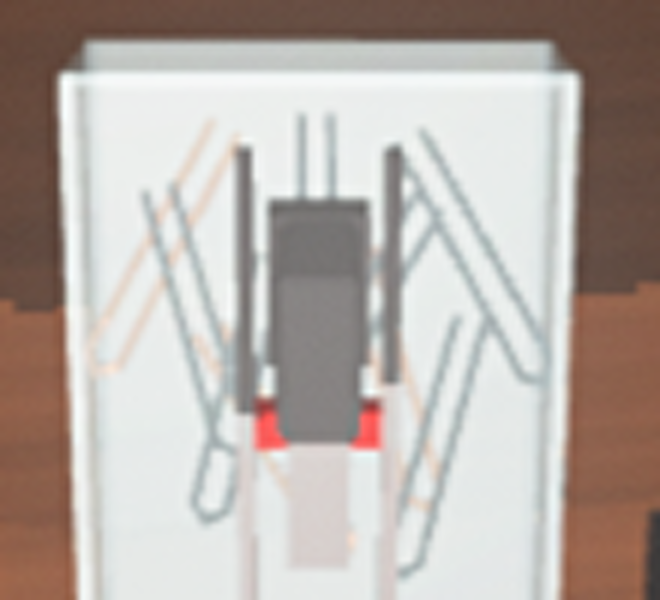

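Both pictures put the fin at y ≈ 89.7, since the pixel shift matches the drift. I'll descend around it and check before closing.

Request:
{"op": "move_arm", "data": {"deltas": [[0, -0.03, 0.4, 0], [0, -0.06, 1.0, 0], [0, -0.08, 1.7, 0], [0, -0.08, 2.4, 0], [0, -0.08, 3.0, 0], [0, -0.08, 3.5, 0], [0, -0.08, 3.9, 0], [0, -0.08, 4.15, 0], [0, -0.08, 4.25, 0], [0, -0.08, 4.25, 0]]}}

```text
t: 2.7
position: [547.3, 88.2, 68.5]
tool_rot: [-0.0, -0.025, 1.0, -0.0]
contact_force: [0.1, -1.0, 0.1]
width: 0.697
```

```bash
python3 - <<'E'
from h import *
from workcell import monitor,cams
import cv2,pickle
o=monitor.get_obs()
im=cams.grab_frame("wrist")[:,:,::-1]
pickle.dump(o,open("o3.pkl","wb"))
cv2.imwrite("pics/w3.png",im)
cv2.imwrite("pics/s3.png",cv2.resize(cams.grab_frame("scene")[80:240,200:400,::-1],None,fx=4,fy=4,interpolation=cv2.INTER_CUBIC))
o=monitor.get_obs();print(o['t'],o['position'],o['dq'].round(3),o['contact_force'])
E
```

```text
2.8 [547.87253578  88.18172673  69.39307875] [-0.    -0.008  0.002 -0.001  0.002  0.002  0.   ] [ 0.56755398  0.54560068 -0.51584402]
```

View pics/w3.png

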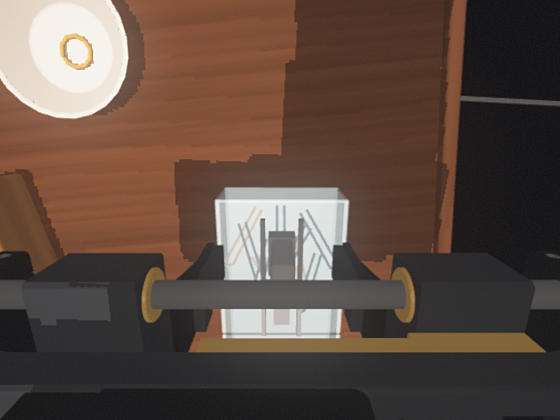

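View pics/s3.png

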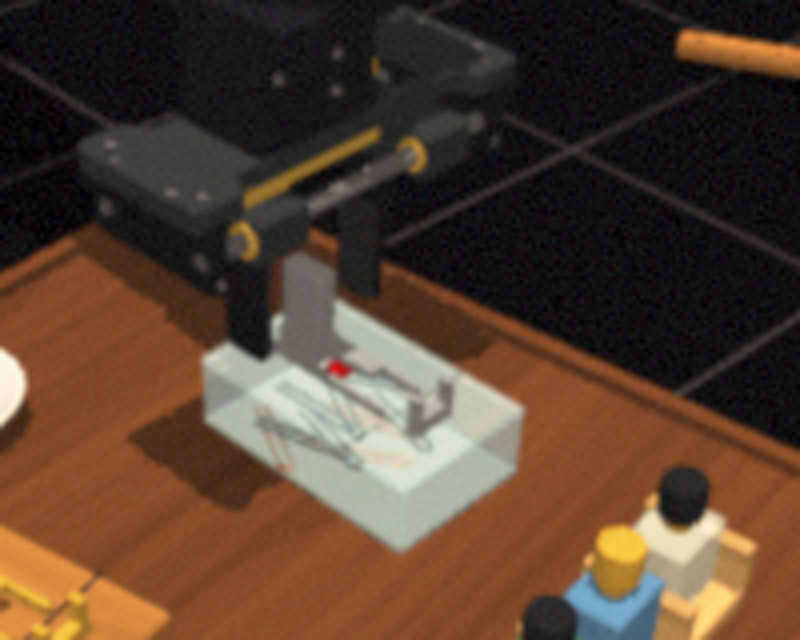

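The fingers straddle the fin. In the wrist view the fin is at column 282 against a tool centre line of about 278, so I'll shift +1.6 mm in y, drop 2 mm and close.

Request:
{"op": "move_arm", "data": {"deltas": [[0.04, 0.06, 0.08, 0], [0.04, 0.06, 0.08, 0], [0.04, 0.06, 0.08, 0], [0.04, 0.06, 0.08, 0], [0.04, 0.06, 0.08, 0], [0.04, 0.06, 0.08, 0], [0.04, 0.06, 0.08, 0], [0.04, 0.06, 0.08, 0], [0.04, 0.06, 0.08, 0], [0.04, 0.06, 0.08, 0]], "jaw": 0.75, "squeeze": 15}}

```text
t: 3.63
position: [546.4, 89.5, 66.8]
tool_rot: [-0.0, -0.025, 1.0, -0.0]
contact_force: [0.5, 0.1, -0.3]
width: 0.253
```

Request:
{"op": "move_arm", "data": {"deltas": [[0, 0, 0, 0], [0, 0, 0, 0], [0, 0, 0, 0], [0, 0, 0, 0], [0, 0, 0, 0], [0, 0, 0, 0], [0, 0, 0, 0], [0, 0, 0, 0], [0, 0, 0, 0], [0, 0, 0, 0]], "jaw": 1, "squeeze": 15}}

```text
t: 4.47
position: [546.3, 90.1, 66.8]
tool_rot: [0.0, -0.025, 1.0, 0.0]
contact_force: [0.3, 5.4, -0.9]
width: 0.137
```

The opening is 0.137, or 11.9 mm, so the 12 mm fin is held, with 5 N of side load. I'll lift 15 mm and ease y slightly.

Request:
{"op": "move_arm", "data": {"deltas": [[0, 0.02, -0.05, 0], [0, 0.03, -0.12, 0], [0, 0.03, -0.2, 0], [0, 0.03, -0.3, 0], [0, 0.03, -0.4, 0], [0, 0.03, -0.5, 0], [0, 0.03, -0.58, 0], [0, 0.03, -0.62, 0], [0, 0.03, -0.62, 0], [0, 0.03, -0.62, 0]]}}

```text
t: 5.3
position: [546.4, 90.2, 82.4]
tool_rot: [0.0, -0.025, 1.0, -0.0]
contact_force: [0.7, 3.2, -1.1]
width: 0.14
```

```bash
python3 - <<'E'
from h import *
from workcell import monitor,cams
import cv2,pickle
o=monitor.get_obs()
cv2.imwrite("pics/s4.png",cv2.resize(cams.grab_frame("scene")[80:240,200:400,::-1],None,fx=4,fy=4,interpolation=cv2.INTER_CUBIC))
print(o['t'],o['position'],o['width'],o['contact_force'])
E
```

```text
5.3 [546.43057563  90.16664303  82.3780011 ] 0.14045607839252147 [ 0.68569978  3.19906052 -1.13369564]
```

View pics/s4.png

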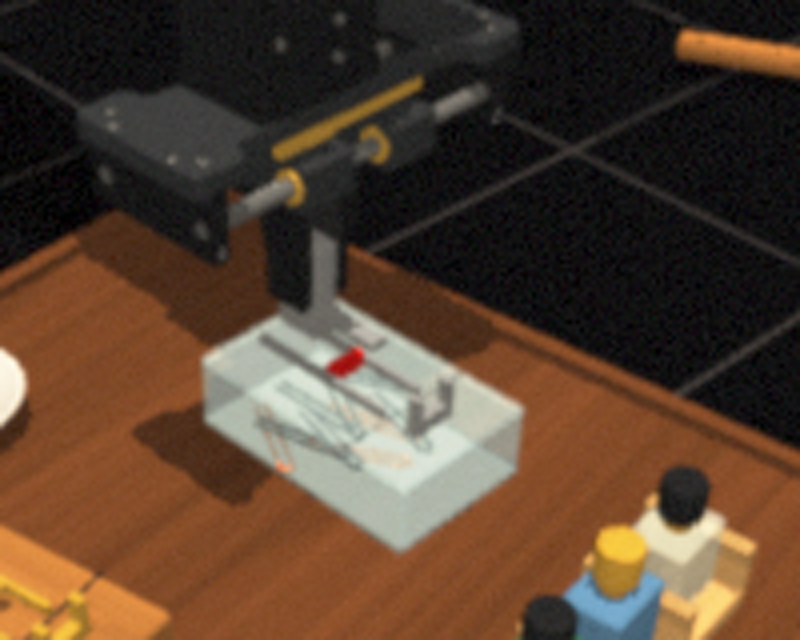

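The bolt is lifted 15.6 mm and the ridge is fully visible under the tongue at crop (346,362). I'll slide 48 mm forward along the box axis, to box x of about +14.

Request:
{"op": "move_arm", "data": {"deltas": [[-0.1, 0, 0, 0], [-0.3, 0, 0, 0], [-0.55, 0, 0, 0], [-0.8, 0, 0, 0], [-1.05, 0, 0, 0], [-1.3, 0, 0, 0], [-1.55, 0, 0, 0], [-1.75, 0, 0, 0], [-1.9, 0, 0, 0], [-1.92, 0, 0, 0]]}}

```text
t: 6.18
position: [595.1, 92.5, 82.3]
tool_rot: [0.0, -0.025, 1.0, -0.0]
contact_force: [0.1, 1.5, -0.9]
width: 0.14
```

```bash
python3 - <<'E'
from h import *
from workcell import monitor,cams
import cv2,pickle
o=monitor.get_obs()
cv2.imwrite("pics/s5.png",cv2.resize(cams.grab_frame("scene")[80:240,200:400,::-1],None,fx=4,fy=4,interpolation=cv2.INTER_CUBIC))
o=monitor.get_obs()
print(o['t'],o['position'],o['width'],o['contact_force'])
E
```

```text
6.2333 [594.85451564  92.54577244  82.28406077] 0.13833039800176405 [ 1.51212141  1.2718602  -1.57727793]
```

View pics/s5.png

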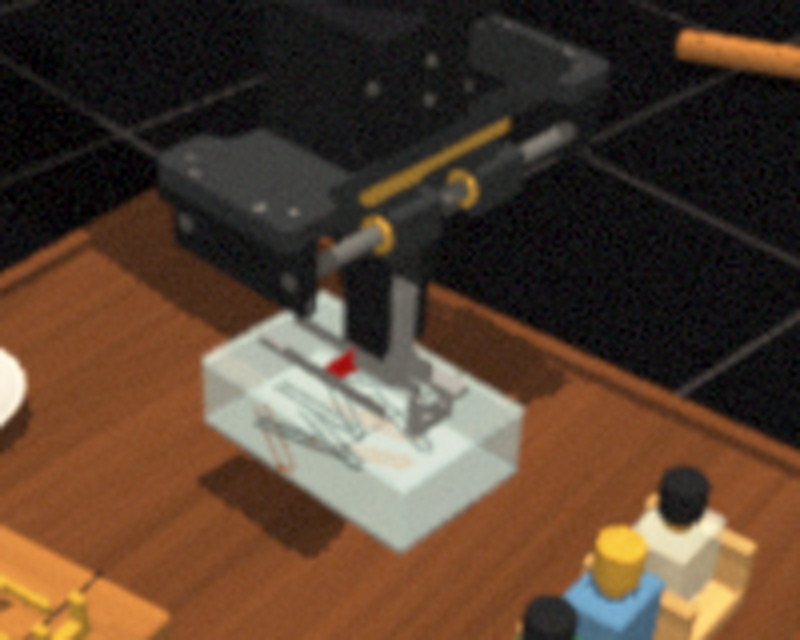

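The bolt moved 48.5 mm without resistance, and the tongue now stands over the fork with the ridge behind the foot. Next I'll let it down 15.5 mm.

Request:
{"op": "move_arm", "data": {"deltas": [[0, 0, 0.06, 0], [0, 0, 0.14, 0], [0, 0, 0.24, 0], [0, 0, 0.34, 0], [0, 0, 0.44, 0], [0, 0, 0.52, 0], [0, 0, 0.58, 0], [0, 0, 0.61, 0], [0, 0, 0.62, 0], [0, 0, 0.62, 0]]}}

```text
t: 7.07
position: [594.2, 92.5, 66.8]
tool_rot: [-0.0, -0.025, 1.0, -0.0]
contact_force: [-0.4, -0.7, -1.4]
width: 0.139
```

It is back at the height where I gripped it, with no load. Releasing now.

Request:
{"op": "move_arm", "data": {"deltas": [[0, 0, 0, 0], [0, 0, 0, 0], [0, 0, 0, 0], [0, 0, 0, 0], [0, 0, 0, 0], [0, 0, 0, 0], [0, 0, 0, 0], [0, 0, 0, 0], [0, 0, 0, 0], [0, 0, 0, 0]], "jaw": 0.4}}

```text
t: 7.9
position: [594.3, 92.7, 66.8]
tool_rot: [0.0, -0.025, 1.0, -0.0]
contact_force: [0.2, -0.4, -0.6]
width: 0.603
```

Request:
{"op": "move_arm", "data": {"deltas": [[0, 0, -0.1, 0], [0, 0, -0.4, 0], [0, 0, -0.9, 0], [0, 0, -1.6, 0], [0, 0, -2.4, 0], [0, 0, -3.2, 0], [0, 0, -4.0, 0], [0.8, 0, -4.6, 0], [1.7, 0, -5, 0], [2.4, 0, -5.2, 0]]}}

```text
t: 8.73
position: [534.1, 89.4, 199.6]
tool_rot: [0.001, -0.025, 1.0, 0.0]
contact_force: [-0.1, 0.6, -0.2]
width: 0.602
```

Request:
{"op": "move_arm", "data": {"deltas": [[0.8, 0.5, -0.2, 0], [1.6, 1.5, -0.4, 0], [2, 2.5, -0.4, 0], [2, 3.5, -0.4, 0], [2, 4.5, -0.4, 0], [2, 5.2, -0.4, 0], [2, 5.6, -0.4, 0], [2, 5.6, -0.4, 0], [2, 5.6, -0.4, 0], [2, 5.6, -0.4, 0]]}}

```text
t: 9.57
position: [477.9, 225.4, 207.2]
tool_rot: [0.0, -0.024, 1.0, -0.0]
contact_force: [-0.3, -0.4, -0.0]
width: 0.601
```

```bash
python3 - <<'E'
from h import *
from workcell import monitor,cams
import cv2
o=monitor.get_obs()
s=cams.grab_frame("scene")[:,:,::-1]; t=cams.grab_frame("top")[:,:,::-1]
cv2.imwrite("pics/s6.png",s);cv2.imwrite("pics/t6.png",t)
cv2.imwrite("pics/s6c.png",cv2.resize(s[135:225,240:340],None,fx=6,fy=6,interpolation=cv2.INTER_CUBIC))
cv2.imwrite("pics/t6c.png",cv2.resize(t[195:300,205:295],None,fx=5.7,fy=5.7,interpolation=cv2.INTER_CUBIC))
print(o['t'],o['position'],o['width'],o['contact_force'])
E
```

```text
9.5667 [477.89575066 225.37960088 207.15593184] 0.6010182900346168 [-0.34508904 -0.37059805 -0.02163029]
```

View pics/s6c.png

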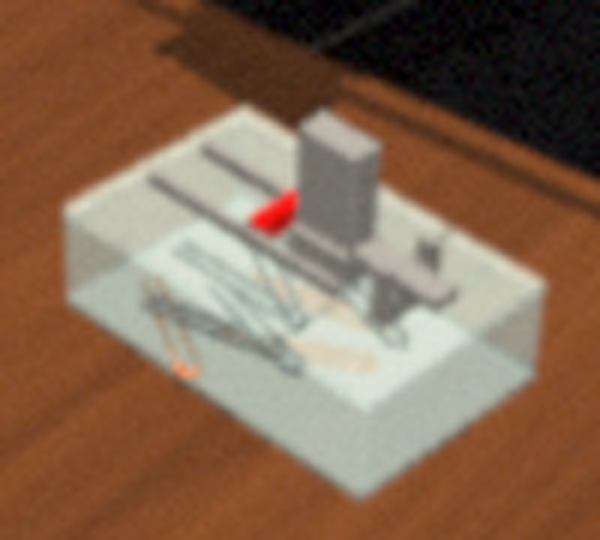

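View pics/t6.png

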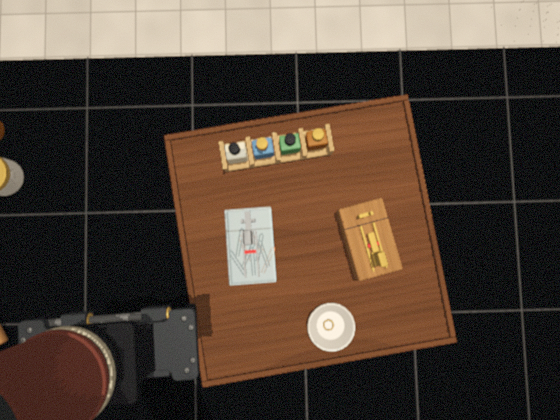

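View pics/s6.png

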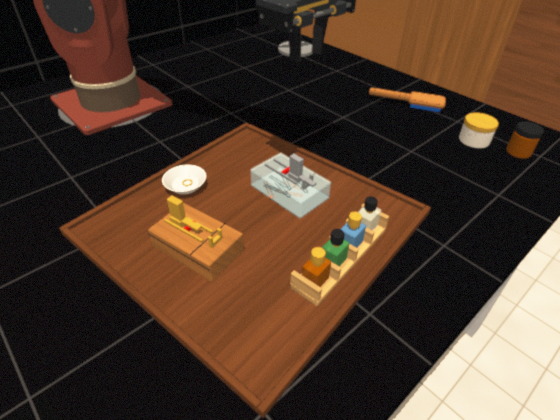

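The bolt is now ahead of the red ridge with its nose through the fork. The brass bolt, rack and dish look unchanged. I'll check the bolt's position and seating by numbers.

```bash
python3 - <<'E'
from h import *
from workcell import cams
ks=cam(cams.get_calibration("scene"))
S=lambda u,v:np.array([u/6+240-.4,v/6+135-.4])
# fin-top centre, before vs after, if at z=98
for n,u,v in (("before",224,71),("after",340,137)):
    p=ray(ks,S(u,v),98); d=p[:2]-np.array([581.3,91.3]); print(n,p.round(1),"box xy",(d@[.9988,.05]).round(1),(d@[-.05,.9988]).round(1))
import cv2
a=cv2.imread("pics/top0.png").astype(int);b=cv2.imread("pics/t6.png").astype(int)
for n,s in (("rack",np.s_[120:175,215:338]),("walnut",np.s_[195:285,335:405]),("dish",np.s_[300:355,303:360])): print(n,abs(a[s]-b[s]).mean().round(2),abs(a[s]-b[s]).max())
E
```

```text
before [549.5  90.7  98. ] box xy -31.8 1.0
after [597.4  93.2  98. ] box xy 16.2 1.1
rack 2.87 30
walnut 2.72 21
dish 2.08 18
```

View pics/t6c.png

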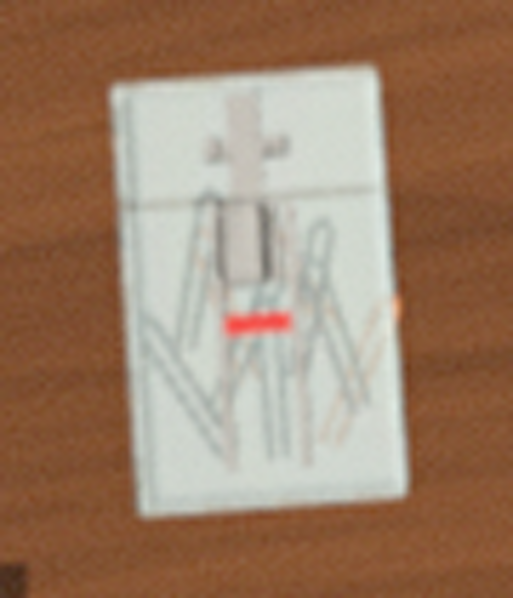

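The fin top at the seated height shows 48 mm of travel and no sideways offset, so the bolt is down, at box x of about +14 to +16. The top view shows the nose through the fork. Handing in.

```bash
python3 - <<'E'
from workcell import sign_off
print(sign_off())
E
```

```text
the job is handed in; nothing more can be done
None
```

The clear hair pin box is locked. I gripped the chrome bolt's fin, lifted it 15.6 mm over the red ridge, slid it 48 mm forward and lowered it to the height where I had gripped it. I then released it and moved the arm clear, handing in at about 9.7 s.

- **Bolt:** the last pictures show it ahead of the ridge with its nose through the fork. The fin top, taken at its seated height, gives 48.0 mm of travel and no sideways offset. That puts the bolt at box x of about +14 to +16, between the ridge limit (+5) and the stop (+23).
- **Forces:** the highest reading I saw was about 5 N, sideways as the jaws closed. It was near zero after release.
- **Bystanders:** before and after top views of the walnut box with its brass bolt, the flask rack and the dish differ only by image noise.
- **Disagreements:** the cameras differed by about 2 to 3 mm on absolute position, well within the margin. I took the first wrist picture while the arm was still settling, so I repeated it; both put the fin in the same place.

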